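Blow the filing dust off a silver beaker

ROBOT

A 6-joint arm with a two-finger parallel gripper is mounted at the origin on the work surface. World frame = base frame: x ahead of the robot, y to its left, z up, the work surface at z = 0. Lengths are in m, angles in rad, forces in N, time in s.
With the tool pointing down it reaches from about 0.35 to 0.875 m from the base axis. Payload 4.2 kg.
Tool frame: the origin (TCP) lies on the centre line of the jaws, within the pads' length; the fingertips stand 17 mm ahead of it and the grasp point (between the pads) lies 2 mm behind it; z points along the fingers, y is the line along which they close (so a half turn about z gives the same grasp; the last joint's range is limited). The gripper opens to 85 mm and grips with 20 to 120 N. Pads are 22 mm wide; open, the fingers measure 114 mm over their backs; the gripper's body (76 mm by 85 mm) begins 54 mm behind the grasp point. The pads swing forward as they close: fully open they stand 13 mm farther back than shut.
Start: joints at [1.449, 0.385, 0.008, 0, -1.194, -0.259], TCP at [0.232, 0.58, 0.248] pointing down, gripper open.
Joint ranges: [-3.14, 3.14], [-1.21, 2.06], [-1.07, 1.41], [-3.16, 2.05], [-2.99, -0.16], [-3.1, 3.1]. Speed limits (rad/s): [2.79, 2.79, 3.14, 3.14, 3.14, 3.14].

INTERFACE

Orientations are given as a unit quaternion [w, x, y, z].
In Python, from plant import env gives the robot as it stands.
- The arm moves only by the tool move_arm, never from a script. Its argument "targets" is a list of rows, each a list of 5 numbers: the closure, from -1 (fully open) to 1 (shut), then the shift along the tool's x, y, z as a fraction of full scale, then the turn about the tool's z as a fraction of full scale. A call has 1 to 8 rows; each row shifts and turns the commanded pose from where the row before left it, along the tool's axes as they then stand; what a row does not reach is not made up. Full scale, the value 1, is 0.03 m for a shift and 6 degrees for a turn. A row lasts 1/8 s, in which the tool goes at most 62.5 mm and 10.7 degrees, less where a joint would pass 70% of its speed; a pose out of reach is approached as far as the arm can. A call with a number of a shift or a turn outside -1 to 1 is refused whole. A call with a gripper value outside its range is refused whole. The fingers move at their own pace and stop on an object; "force" is the grip in N (left out, the last holds). Time passes only in rows, so rows that do not move let the fingers close. It gives the time, the measured TCP pose, the force, the opening and the grip force at its end, in the units of the state.
- env.observe(): the state, without advancing time (a new reading comes with each control period).
- env.read_camera(name): name is "side" or "top" or "wrist"; returns a dict with "frame" (420x560x3 uint8, red, green, blue), "depth" (420x560 float32, m along the optical axis (not along the pixel's ray), 0 where there is no reading), "fx", "fy", "cx", "cy" (pixels), "dist" ([k1, k2, p1, p2, k3] as OpenCV has them; the pictures are not rectified), "R" (3x3) and "t" (3): a world point X has camera coordinates R X + t; the wrist camera has in their place "hand_eye" (4x4, takes a point from camera to tool coordinates, whose origin is the TCP and whose axes are the flange's). Camera axes: x right, y down, z forward; pixel columns grow to the right and rows downward; lengths in m; the calibration is good to about 2 mm. A picture is of the moment at which its call begins: read the wrist's pose just before it.
- env.job_done(): hands the job in; it is judged then, once.
The state is a dict: "time": time; "joints": joint angles; "joint_velocities": joint speeds; "joint_efforts": joint torques, N m; "tool_pos": TCP position; "orientation": TCP orientation; "wrist_force": force on the tool from outside, world axes, zero at the start; "moment": the same for the moment, N m; "gripper_width": finger opening in m; "gripper_force": force on a finger pad.
Only numpy, scipy, OpenCV 4.12 (cv2) and the standard library are available. Lean on these libraries where they do the work, as an engineer would, in place of code of your own. Each camera call takes 0.05 s, during which the arm holds its last target. There are 200 camera calls.

TASK

Stand the silver-coloured beaker upright, wholly on the round cork pad in front of the blue air can; set it down, do not drop it. Only then press the can's red sprung cap all the way down for a moment and let it spring back up, with the beaker still standing on the pad. Leave the copper beaker and everything else on the bench where they are.

Things in the scene. Friction and masses are not known exactly. Their poses are not given: they have to be found in the camera images.
- silver_beaker: silver-grey open beaker, round, 50 mm high, 42 mm across at the foot, 46 mm at the rim, wall 3 mm, about 0.1 kg; stands upright on the bench, mouth up; origin at the centre of its underside, z up along its axis
- copper_beaker: copper-coloured beaker of the same shape and size; to be left where it is (origin at the centre of its underside)
- station: wooden block fixed to the bench, 120 x 280 x 20 mm (x, y, z), yawed at random; origin at the centre of its underside. A blue and white air can (52 mm across, clamped and fixed) stands on it, axis at y = -75 mm; the cork pad lies at y = +75 mm. The can reaches 166 mm above the bench; a clamp on its -x side reaches out to x = -39 mm and 70 mm up
- pad (a point): centre of the top face of the round cork pad: 80 mm across, 4 mm thick, top 24 mm above the bench
- cap_top (a point): centre of the flat top of the can's red cap, 196 mm above the bench when up; the cap is 34 mm across and 20 mm high, with a thin red nozzle tube that reaches 49 mm from the axis towards the pad, just below the cap's top; the point moves with the cap
- cap (a joint): travel of the sprung cap, m: 0 up, 0.008 fully down; the spring takes 2.5 N to start and 5 N fully down, and brings it back up
- hammer: hammer with wooden handle lying on the bench; bystander
- brush: brush lying on the bench; bystander
- jar: white jar, 60 mm across, 75 mm high; bystander
- tin: flat steel tin with blue lid, 112 x 82 x 41 mm; bystander
- pot: amber glass pot, 52 mm across, 60 mm high; bystander
- graver: wooden-handled hand tool lying on the bench; bystander

How it is judged:
On the way, in this order (a step that is already met when the one before it is completed fails the run):
1. the silver beaker stands released on the cork pad, the cap still up (horizontal distance between silver_beaker and pad below 0.019 m and z of silver_beaker in the frame of pad between -0.003 and 0.004 m and angle between silver_beaker's own z axis and vertical below 0.1 rad and contact force between the fingers and silver_beaker below 0.1 N and linear speed of silver_beaker below 0.02 m/s and value of joint cap below 0.002 m), for 0.2 s.
2. the cap is pressed down (6 of its 8 mm or more) while the beaker stands on the pad (horizontal distance between silver_beaker and pad below 0.019 m and z of silver_beaker in the frame of pad between -0.003 and 0.004 m and angle between silver_beaker's own z axis and vertical below 0.1 rad and value of joint cap above 0.006 m), for 0.1 s.
At the end, for the whole second after the job is handed in: the silver beaker stands upright (within 0.1 rad), at rest and released, on the cork pad with its centre within 19 mm of the pad's centre, and the cap is back up (within 1.5 mm) (horizontal distance between silver_beaker and pad below 0.019 m and z of silver_beaker in the frame of pad between -0.003 and 0.004 m and angle between silver_beaker's own z axis and vertical below 0.1 rad and contact force between the fingers and silver_beaker below 0.1 N and linear speed of silver_beaker below 0.02 m/s and value of joint cap below 0.0015 m); the robot touches nothing.
It fails at once if the cap is pressed (over 4 mm) while the silver beaker is not on the pad (value of joint cap above 0.004 m and not (horizontal distance between silver_beaker and pad below 0.019 m and z of silver_beaker in the frame of pad between -0.003 and 0.004 m and angle between silver_beaker's own z axis and vertical below 0.1 rad)).
It fails at once if the silver beaker is dropped (falls freely faster than 0.6 m/s) (contact force between silver_beaker and anything else below 0.02 N and linear speed of silver_beaker above 0.6 m/s).
It fails at once if the silver beaker is tipped over (more than 1 rad) (angle between silver_beaker's own z axis and vertical above 1 rad).
It fails at once if the copper beaker or another bystander is moved by more than 25 mm (distance of any of copper_beaker, hammer, brush, jar, tin, pot, graver from where it was at the start of the episode above 0.025 m).
It also fails if it takes over 48 s, if anything falls off the work surface, if the arm or the gripper's body presses on something with over 40 N, if the wrist force passes 120 N, or if a joint passes its speed limit or range.

## Working session

There is one attempt and no reset: what is moved stays moved. The work goes in short steps, Python scripts to look and compute and a tool call to move; the robot and the scene stay as the last step left them, time stands still between calls to the robot, and variables do not carry over. Pictures are saved under pics/ and viewed, at most 10 in all, crops included, and the job is handed in when it is done.

Besides the shell and the picture viewer there is one more tool, called by a JSON object that holds its "fn" and its "kwargs". move_arm: Moves the arm, as the interface text tells. Its arguments: {"type":"object","properties":{"targets":{"type":"array","items":{"type":"array","items":{"type":"number"}}},"force":{"type":"number"}},"required":["targets"]}

```bash
mkdir -p pics
cat > h.py <<'E'
import numpy as np,cv2,pickle
from plant import env
def shot(n):
    o=env.observe();c=env.read_camera(n);c['o']=o
    return c
def save(c,fn): cv2.imwrite(fn,c['frame'][:,:,::-1])
def pts(c):
    "world points per pixel from depth"
    K=np.array([[c['fx'],0,c['cx']],[0,c['fy'],c['cy']],[0,0,1.]])
    h,w=c['depth'].shape
    u,v=np.meshgrid(np.arange(w),np.arange(h))
    n=cv2.undistortPoints(np.stack([u,v],-1).reshape(-1,1,2).astype(np.float64),K,np.array(c['dist'],float)).reshape(h,w,2)
    d=c['depth'][...,None]
    P=np.concatenate([n*d,d],-1)
    if 'R' in c: return (P-np.array(c['t']).ravel())@np.array(c['R'])
    from scipy.spatial.transform import Rotation as Ro
    H=np.array(c['hand_eye']);q=c['o']['orientation']
    R=Ro.from_quat([q[1],q[2],q[3],q[0]]).as_matrix()
    return (P@H[:3,:3].T+H[:3,3])@R.T+np.array(c['o']['tool_pos'])
E
python3 - <<'E'
from h import *
o=env.observe();print({k:np.round(v,3) for k,v in o.items()})
for n in['top','side']:
    c=shot(n);save(c,f'pics/{n}0.png');pickle.dump(c,open(n+'.pkl','wb'))
    print(n,c['R'],c['t'],c['fx'],(c['depth']>0).mean())
E
```

```text
{'time': np.float64(0.0), 'joints': array([ 1.449e+00,  3.860e-01,  7.000e-03, -1.000e-03, -1.194e+00,
       -2.590e-01]), 'joint_velocities': array([-0.   , -0.   , -0.001, -0.001,  0.001, -0.001]), 'joint_efforts': array([ 0.0000e+00, -3.9229e+01,  1.8840e+01,  4.1860e+00, -5.0000e-03,
       -0.0000e+00]), 'tool_pos': array([0.232, 0.58 , 0.247]), 'orientation': array([ 0.001,  0.982, -0.189, -0.   ]), 'wrist_force': array([-0.147, -0.341, -0.179]), 'moment': array([-0.032,  0.06 ,  0.   ]), 'gripper_force': np.float64(0.0), 'gripper_width': np.float64(0.086)}
top [[-0.01965177 -0.99971658  0.01343722]
 [-0.98501451  0.01705594 -0.17162608]
 [ 0.17134825 -0.01660861 -0.98507052]] [-1.27991142e-03  5.80267731e-01  1.75738879e+00] 496.32409202803274 0.9958163265306123
side [[-0.85009472 -0.52654971  0.00918505]
 [-0.36724408  0.58022074 -0.72696332]
 [ 0.37745297 -0.62136084 -0.68661486]] [0.48325972 0.33120231 1.26031336] 442.2521205595147 0.9959863945578231
```

View pics/top0.png

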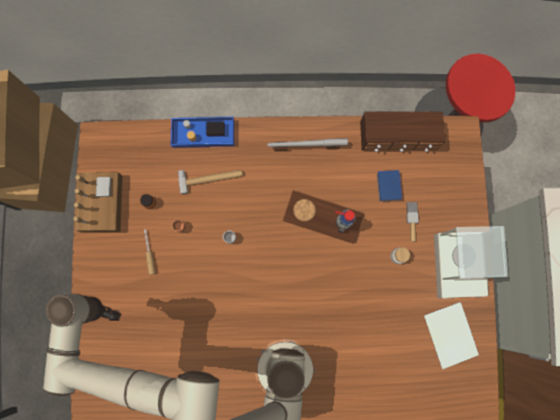

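View pics/side0.png

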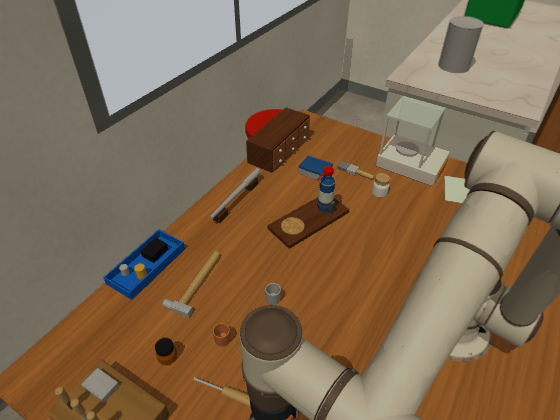

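The top view shows the silver beaker at (229,237), copper at (179,226), pad at (305,210) and red cap at (349,215). In the side view silver is at (273,293), the pad at (292,226) and the cap at (328,172).

Run:
```python
from h import *
seeds={'top':dict(silver=(229,237),copper=(179,226),pad=(305,210),cap=(349,215)),'side':dict(silver=(273,293),copper=(222,335),pad=(292,226),cap=(328,172))}
zr=dict(silver=(.035,.06),copper=(.035,.06),pad=(.015,.035),cap=(.18,.21))
for n in seeds:
    c=pickle.load(open(n+'.pkl','rb'));P=pts(c);f=c['frame'].astype(int)
    hsv=cv2.cvtColor(c['frame'],cv2.COLOR_RGB2HSV)
    for k,(u,v) in seeds[n].items():
        r=22;m=np.zeros(P.shape[:2],bool);m[v-r:v+r,u-r:u+r]=1
        m&=(P[...,2]>zr[k][0])&(P[...,2]<zr[k][1])
        if k=='pad': m&=hsv[...,2]>130
        if k=='cap': m&=(hsv[...,1]>180)&((hsv[...,0]<8)|(hsv[...,0]>172))
        Q=P[m]
        if len(Q)<3: print(n,k,len(Q),P[v,u],hsv[v,u]);continue
        (x,y),rad=cv2.minEnclosingCircle(Q[:,:2].astype(np.float32))
        print(n,k,len(Q),'circ',np.round([x,y,rad],3),'mean',np.round(Q.mean(0),3),'zmax',Q[:,2].max().round(3))
```

```text
top silver 39 circ [0.481 0.192 0.023] mean [0.484 0.193 0.048] zmax 0.058
top copper 45 circ [0.527 0.381 0.023] mean [0.527 0.382 0.047] zmax 0.057
top pad 371 circ [ 0.557 -0.092  0.064] mean [ 0.577 -0.083  0.024] zmax 0.034
top cap 61 circ [ 0.531 -0.212  0.026] mean [ 0.528 -0.223  0.196] zmax 0.205
side silver 119 circ [0.481 0.194 0.025] mean [0.482 0.195 0.045] zmax 0.054
side copper 143 circ [0.527 0.383 0.024] mean [0.527 0.382 0.045] zmax 0.055
side pad 295 circ [ 0.58  -0.08   0.041] mean [ 0.58  -0.081  0.025] zmax 0.032
side cap 91 circ [ 0.535 -0.21   0.029] mean [ 0.529 -0.214  0.193] zmax 0.201
```

{"fn": "move_arm", "kwargs": {"targets": [[-1,1,0.71,0,0],[-1,1,0.71,0,0],[-1,1,0.71,0,0],[-1,1,0.71,0,0],[-1,1,0.71,0,0],[-1,1,0.71,0,0],[-1,1,0.71,0,0],[-1,1,0.71,0,0]]}}

```text
time: 1.1
tool_pos: [0.3921, 0.3315, 0.248]
orientation: [0.0, 0.982, -0.189, -0.0]
wrist_force: [0.7, -0.7, 0.1]
gripper_width: 0.0853
gripper_force: 0.0
```

{"fn": "move_arm", "kwargs": {"targets": [[-1,0.9,0.64,0,0],[-1,0.9,0.64,0,0],[-1,0.9,0.64,0,0],[-1,0.9,0.64,0,0],[-1,0.9,0.64,0,0],[-1,0,0,0,0],[-1,0,0,0,0]]}}

```text
time: 1.98
tool_pos: [0.4811, 0.1936, 0.248]
orientation: [0.0, 0.982, -0.189, -0.0]
wrist_force: [-0.8, -0.3, 0.1]
gripper_width: 0.0849
gripper_force: 0.0
```

```bash
cat > w.py <<'E'
from h import *
import sys
c=shot('wrist');save(c,sys.argv[1]);pickle.dump(c,open('wrist.pkl','wb'));o=c['o']
print(np.round(o['tool_pos'],4),np.round(o['orientation'],4),o['time'],np.round(o['wrist_force'],2))
print(np.round(c['hand_eye'],3).tolist())
P=pts(c)
def circ(lo,hi,x,y,r=.05):
    m=(P[...,2]>lo)&(P[...,2]<hi)&(np.hypot(P[...,0]-x,P[...,1]-y)<r);Q=P[m]
    if len(Q)<9: print('few',len(Q));return
    (a,b),rad=cv2.minEnclosingCircle(Q[:,:2].astype(np.float32));print(len(Q),np.round([a,b,rad],4),Q.mean(0).round(4))
for a in sys.argv[2:]: circ(*map(float,a.split(',')))
E
python3 w.py pics/w1.png .04,.06,.482,.193
```

```text
[0.4811 0.1936 0.248 ] [ 1.000e-04  9.819e-01 -1.894e-01 -3.000e-04] 1.975 [-0.79 -0.28  0.1 ]
[[0.0, -0.958, -0.285, 0.072], [1.0, 0.0, -0.001, 0.0], [0.001, -0.285, 0.958, -0.125], [0.0, 0.0, 0.0, 1.0]]
649 [0.481  0.1941 0.023 ] [0.4798 0.1944 0.0479]
```

View pics/w1.png

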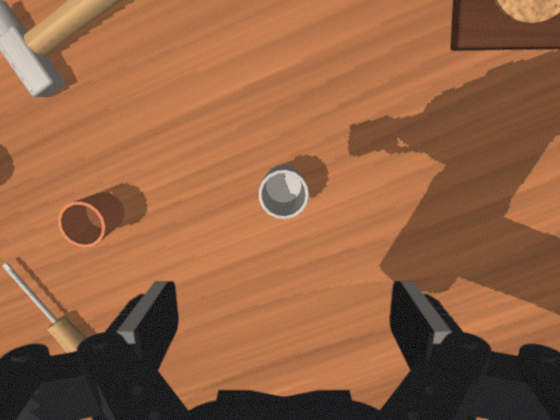

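The silver rim is centred at about (284,194), world (0.481,0.194), so the tool is already aligned. Next I descend and grip.

{"fn": "move_arm", "kwargs": {"targets": [[-1,0,0,1,0],[-1,0,0,1,0],[-1,0,0,1,0],[-1,0,0,1,0],[-1,0,0,1,0],[-1,0,0,1,0],[-1,0,0,0.6,0],[-1,0,0,0.6,0]], "force": 25}}

```text
time: 3.02
tool_pos: [0.481, 0.1946, 0.0316]
orientation: [0.0, 0.982, -0.188, -0.0]
wrist_force: [0.9, 0.1, -0.4]
gripper_width: 0.0852
gripper_force: 0.0
```

{"fn": "move_arm", "kwargs": {"targets": [[-0.4,0,0,0,0],[-0.1,0,0,0,0],[0.2,0,0,0,0],[0.6,0,0,0,0],[1,0,0,0,0],[1,0,0,0,0],[1,0,0,0,0]]}}

```text
time: 3.9
tool_pos: [0.4819, 0.194, 0.0332]
orientation: [-0.001, 0.982, -0.189, 0.001]
wrist_force: [-1.7, 0.4, 5.9]
gripper_width: 0.0438
gripper_force: 25.9
```

{"fn": "move_arm", "kwargs": {"targets": [[1,0,0,-0.3,0],[1,0,0,-0.7,0],[1,0,0,-1,0],[1,0,0,-1,0],[1,0,0,0,0]]}}

```text
time: 4.53
tool_pos: [0.4824, 0.1941, 0.1245]
orientation: [-0.002, 0.982, -0.189, 0.002]
wrist_force: [0.8, -0.0, -1.7]
gripper_width: 0.0444
gripper_force: 25.9
```

{"fn": "move_arm", "kwargs": {"targets": [[1,0.6,0.7,0,0],[1,0.8,0.9,0,0],[1,0.8,0.9,0,0],[1,0.8,0.9,0,0],[1,0.8,0.9,0,0],[1,0.8,0.9,0,0],[1,0.8,0.9,0,0],[1,0.6,0.7,0,0]]}}

```text
time: 5.52
tool_pos: [0.5718, -0.0643, 0.1205]
orientation: [0.0, 0.982, -0.19, -0.002]
wrist_force: [0.8, -0.3, -1.0]
gripper_width: 0.0443
gripper_force: 25.9
```

{"fn": "move_arm", "kwargs": {"targets": [[1,0.45,0.5,0,0],[1,0,0,0,0],[1,0,0,0,0]]}}

```text
time: 5.9
tool_pos: [0.5791, -0.0813, 0.1218]
orientation: [0.0, 0.982, -0.189, -0.001]
wrist_force: [-0.5, -0.5, -1.2]
gripper_width: 0.044
gripper_force: 26.0
```

```bash
python3 w.py pics/w2.png
python3 - <<'E'
from h import *
for n in['wrist','side']:
    c=pickle.load(open('wrist.pkl','rb')) if n=='wrist' else shot(n)
    P=pts(c);h=cv2.cvtColor(c['frame'],cv2.COLOR_RGB2HSV)
    m=(P[...,2]>.02)&(P[...,2]<.03)&(h[...,2]>130)&(h[...,1]>40)&(np.hypot(P[...,0]-.58,P[...,1]+.081)<.055)
    Q=P[m];A=np.c_[2*Q[:,:2],np.ones(len(Q))]
    print(n,len(Q),[np.round(x,4) for x in cv2.minEnclosingCircle(Q[:,:2].astype(np.float32))])
    m=(P[...,2]>.175)&(P[...,2]<.205)&(h[...,1]>180)&((h[...,0]<8)|(h[...,0]>172))
    Q=P[m]
    if len(Q): print('cap',len(Q),Q.mean(0),np.percentile(Q,[2,98],axis=0).round(3))
    if n=='side': save(c,'pics/s2.png')
E
```

```text
[ 0.5791 -0.0813  0.1218] [ 0.000e+00  9.819e-01 -1.892e-01 -6.000e-04] 5.9 [-0.53 -0.46 -1.15]
[[0.0, -0.958, -0.285, 0.072], [1.0, 0.0, -0.001, 0.0], [0.001, -0.285, 0.958, -0.125], [0.0, 0.0, 0.0, 1.0]]
wrist 9071 [array([ 0.586 , -0.0796]), np.float64(0.0545)]
side 94 [array([ 0.5969, -0.0712]), np.float64(0.036)]
cap 94 [ 0.52936368 -0.21389746  0.19180999] [[ 0.514 -0.237  0.179]
 [ 0.544 -0.182  0.2  ]]
```

View pics/w2.png

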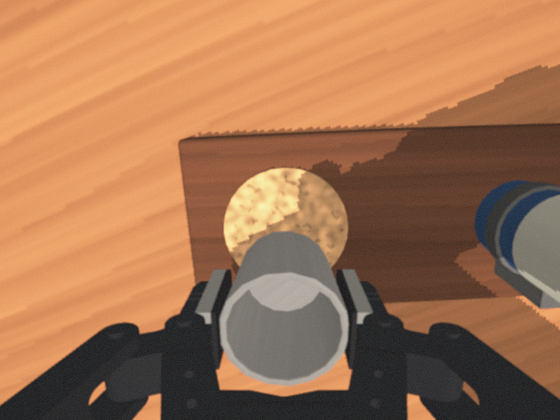

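The wrist view shows the pad ellipse centred near (286,228), with edges at columns 224 and 348 and row 167. The beaker is held upright above it.

Run:
```python
from h import *
c=pickle.load(open('wrist.pkl','rb'));P=pts(c)
for u,v in[(286,168),(225,224),(346,224),(240,190),(330,188),(286,200)]: print((u,v),P[v,u].round(4))
# ellipse edge points -> circle fit
from scipy.optimize import least_squares
E=np.array([P[v,u,:2] for u,v in[(286,169),(226,224),(346,224),(242,187),(330,187)]])
print(least_squares(lambda p:np.hypot(*(E-p).T)-.04,[.58,-.08]).x)
# beaker rim near camera: points in z range
m=(np.hypot(P[...,0]-.579,P[...,1]+.0813)<.03)&(P[...,2]<.17)&(P[...,2]>.06)&(np.arange(420)[:,None]<385)
Q=P[m];print(len(Q),Q[:,2].min(),Q[:,2].max());R=Q[Q[:,2]>Q[:,2].max()-.006];print(cv2.minEnclosingCircle(R[:,:2].astype(np.float32)),R.mean(0))
```

```text
(286, 168) [ 0.6147 -0.0973  0.0256]
(225, 224) [ 0.5956 -0.0476  0.0239]
(346, 224) [ 0.5666 -0.1197  0.0232]
(240, 190) [ 0.6123 -0.0654  0.0235]
(330, 188) [ 0.5927 -0.118   0.0237]
(286, 200) [ 0.5959 -0.0898  0.0244]
[ 0.57641899 -0.08202625]
19722 0.0880857711608263 0.16998521852582635
((0.5898270606994629, -0.08559557050466537), 0.027657965198159218) [ 0.5917229  -0.08822998  0.16732167]
```

{"fn": "move_arm", "kwargs": {"targets": [[1,-0.05,0,0.7,0],[1,0,0,0.6,0],[1,0,0,0.3,0],[1,0,0,0.2,0],[1,0,0,0.1,0],[1,0,0,0.1,0],[1,0,0,0.1,0],[1,0,0,0,0]]}}

```text
time: 7.0
tool_pos: [0.5782, -0.0812, 0.0592]
orientation: [0.0, 0.982, -0.189, -0.0]
wrist_force: [-0.2, -0.5, -1.1]
gripper_width: 0.0442
gripper_force: 26.0
```

{"fn": "move_arm", "kwargs": {"targets": [[1,0,0,0.04,0],[1,0,0,0.03,0],[1,0,0,0,0],[1,0,0,0,0]]}}

```text
time: 7.5
tool_pos: [0.5783, -0.0812, 0.0574]
orientation: [-0.0, 0.982, -0.189, 0.0]
wrist_force: [-0.7, -0.1, -0.6]
gripper_width: 0.0441
gripper_force: 26.0
```

{"fn": "move_arm", "kwargs": {"targets": [[1,0,0,0.03,0],[1,0,0,0.02,0],[1,0,0,0,0],[1,0,0,0,0]]}}

```text
time: 8.0
tool_pos: [0.5786, -0.0813, 0.0573]
orientation: [0.0, 0.982, -0.189, 0.001]
wrist_force: [-2.3, 0.0, 7.6]
gripper_width: 0.0438
gripper_force: 26.5
```

Contact with the pad (7.6 N upwards). I release slowly, then rise straight up.

{"fn": "move_arm", "kwargs": {"targets": [[0.2,0,0,0,0],[0.0,0,0,0,0],[-0.2,0,0,0,0],[-0.5,0,0,0,0],[-1,0,0,0,0],[-1,0,0,0,0],[-1,0,0,0,0],[-1,0,0,0,0]]}}

```text
time: 9.0
tool_pos: [0.5783, -0.0811, 0.0557]
orientation: [-0.0, 0.982, -0.189, -0.0]
wrist_force: [0.1, 1.0, 0.2]
gripper_width: 0.0852
gripper_force: 0.0
```

{"fn": "move_arm", "kwargs": {"targets": [[-1,0,0,-0.3,0],[-1,0,0,-0.7,0],[-1,0,0,-1,0],[-1,0,0,-1,0],[-1,0,0,-1,0],[-1,0,0,-1,0],[-1,0,0,-1,0],[-1,0,0,0,0]]}}

```text
time: 10.0
tool_pos: [0.5796, -0.0812, 0.2394]
orientation: [-0.001, 0.982, -0.189, 0.003]
wrist_force: [-0.1, -0.6, 0.0]
gripper_width: 0.0854
gripper_force: 0.0
```

{"fn": "move_arm", "kwargs": {"targets": [[0,0,0,-1,0],[1,0,0,-1,0],[1,0,0,0,0],[1,0,0,0,0],[1,0,0,0,0],[1,0,0,0,0],[1,0,0,0,0]]}}

```text
time: 10.88
tool_pos: [0.5781, -0.0811, 0.2952]
orientation: [0.0, 0.982, -0.189, -0.0]
wrist_force: [-0.7, -0.8, -0.3]
gripper_width: 0.0
gripper_force: 0.0
```

```bash
python3 w.py pics/w3.png .065,.085,.578,-.081,.04
python3 - <<'E'
from h import *
for n in['wrist','side','top']:
    c=pickle.load(open('wrist.pkl','rb')) if n=='wrist' else shot(n)
    P=pts(c);h=cv2.cvtColor(c['frame'],cv2.COLOR_RGB2HSV)
    m=(P[...,2]>.19)&(P[...,2]<.203)&(h[...,1]>150)&((h[...,0]<8)|(h[...,0]>172))&(np.hypot(P[...,0]-.527,P[...,1]+.222)<.08)
    Q=P[m]
    if len(Q): print(n,'cap',len(Q),Q.mean(0),np.percentile(Q,[2,98],axis=0).round(3))
    B=P[(P[...,2]>.065)&(P[...,2]<.085)&(np.hypot(P[...,0]-.578,P[...,1]+.081)<.04)]
    if len(B): print('beaker',len(B),cv2.minEnclosingCircle(B[:,:2].astype(np.float32)),B[:,2].max())
E
```

```text
[ 0.5781 -0.0811  0.2952] [ 1.000e-04  9.819e-01 -1.893e-01 -4.000e-04] 10.875 [-0.71 -0.79 -0.27]
[[0.0, -0.958, -0.285, 0.072], [1.0, 0.0, -0.001, 0.0], [0.001, -0.285, 0.958, -0.125], [0.0, 0.0, 0.0, 1.0]]
557 [ 0.5778 -0.0813  0.023 ] [ 0.5766 -0.0806  0.0721]
wrist cap 2012 [ 0.52970095 -0.22246412  0.19510587] [[ 0.514 -0.238  0.191]
 [ 0.544 -0.208  0.197]]
beaker 557 ((0.5778160691261292, -0.08132948726415634), 0.022972548380494118) 0.07593734265051658
side cap 57 [ 0.52868105 -0.22040547  0.19595679] [[ 0.514 -0.237  0.191]
 [ 0.542 -0.205  0.199]]
beaker 70 ((0.5798447132110596, -0.0803147628903389), 0.02556636929512024) 0.07790531011631469
top cap 62 [ 0.52591051 -0.22271832  0.1959122 ] [[ 0.512 -0.237  0.191]
 [ 0.541 -0.208  0.202]]
beaker 34 ((0.5751724243164062, -0.07856526970863342), 0.02367136999964714) 0.08175340644100693
```

View pics/w3.png

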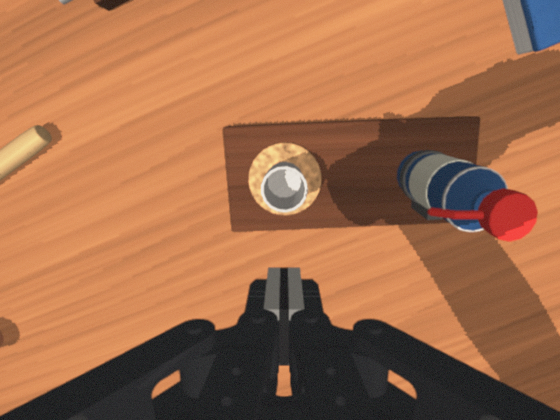

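The beaker stands on the pad at (285,188); the cap is at (509,215), world (0.529,-0.2225,0.196). Moving above the cap.

{"fn": "move_arm", "kwargs": {"targets": [[1,0.05,1,0,0],[1,0.05,1,0,0],[1,0.05,1,0,0],[1,0.05,1,0,0],[1,0.04,1,0,0],[1,0,0,0,0],[1,0,0,0,0]]}}

```text
time: 11.9
tool_pos: [0.5293, -0.2228, 0.2957]
orientation: [-0.0, 0.982, -0.189, 0.0]
wrist_force: [-0.5, -0.0, -0.5]
gripper_width: 0.0001
gripper_force: 0.0
```

{"fn": "move_arm", "kwargs": {"targets": [[1,0,0,0.7,0],[1,0,0,0.8,0],[1,0,0,0.6,0],[1,0,0,0.3,0],[1,0,0,0.2,0],[1,0,0,0,0],[1,0,0,0,0]]}}

```text
time: 12.78
tool_pos: [0.5296, -0.2231, 0.2184]
orientation: [0.0, 0.982, -0.189, 0.001]
wrist_force: [-0.8, 0.7, 0.3]
gripper_width: -0.0002
gripper_force: 0.0
```

Expected contact is at about 0.213, so the full press ends near 0.205. I press in small steps.

{"fn": "move_arm", "kwargs": {"targets": [[1,0,0,0.1,0],[1,0,0,0.1,0],[1,0,0,0.1,0],[1,0,0,0,0],[1,0,0,0,0]]}}

```text
time: 13.4
tool_pos: [0.5293, -0.2231, 0.2091]
orientation: [0.0, 0.982, -0.189, 0.0]
wrist_force: [-0.5, 0.0, 2.5]
gripper_width: 0.0002
gripper_force: 1.8
```

{"fn": "move_arm", "kwargs": {"targets": [[1,0,0,0.07,0],[1,0,0,0.07,0],[1,0,0,0.05,0],[1,0,0,0,0],[1,0,0,0,0]]}}

```text
time: 14.02
tool_pos: [0.5294, -0.2232, 0.205]
orientation: [0.0, 0.982, -0.189, 0.001]
wrist_force: [-2.8, 3.0, 12.2]
gripper_width: -0.0003
gripper_force: 5.9
```

12 N is above the 5 N the spring needs, so the cap is fully down. Brief hold, then retract.

{"fn": "move_arm", "kwargs": {"targets": [[1,0,0,0,0],[1,0,0,0,0],[1,0,0,-0.2,0],[1,0,0,-0.5,0],[1,0,0,-1,0],[1,0,0,-1,0],[1,0,0,-1,0],[1,0,0,0,0]]}}

```text
time: 15.02
tool_pos: [0.53, -0.2233, 0.3165]
orientation: [-0.0, 0.982, -0.189, 0.002]
wrist_force: [-0.5, -0.4, -0.3]
gripper_width: -0.0004
gripper_force: 0.0
```

{"fn": "move_arm", "kwargs": {"targets": [[1,-1,0,0,0],[1,-1,0,0,0],[1,-1,0,0,0],[1,-1,0,0,0],[1,0,0,0,0],[1,0,0,0,0],[1,0,0,0,0]]}}

```text
time: 15.9
tool_pos: [0.4183, -0.1786, 0.3134]
orientation: [0.0, 0.982, -0.189, -0.001]
wrist_force: [-0.9, -0.5, 0.1]
gripper_width: 0.0003
gripper_force: 0.0
```

```bash
python3 w.py pics/w4.png .065,.085,.578,-.081,.04 .189,.205,.529,-.2225,.016
```

```text
[ 0.4183 -0.1786  0.3134] [ 0.000e+00  9.819e-01 -1.894e-01 -6.000e-04] 15.9 [-0.86 -0.53  0.1 ]
[[0.0, -0.958, -0.285, 0.072], [1.0, 0.0, -0.001, 0.0], [0.001, -0.285, 0.958, -0.125], [0.0, 0.0, 0.0, 1.0]]
756 [ 0.5778 -0.0814  0.0234] [ 0.5782 -0.0805  0.0716]
2244 [ 0.529  -0.2225  0.016 ] [ 0.5289 -0.2227  0.1955]
```

View pics/w4.png

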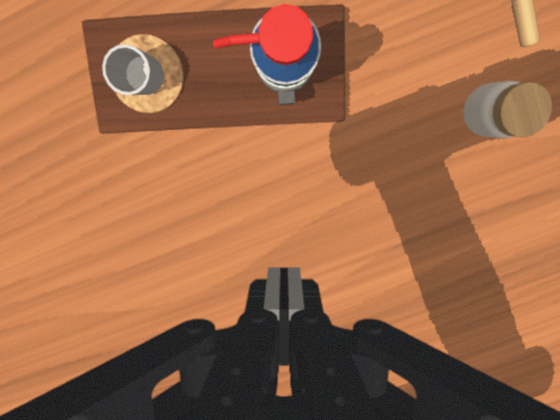

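The beaker still stands on the pad (rim at (127,70)). The cap at (286,33) is back up at z 0.1955, and the arm is clear.

```bash
python3 -c "
from plant import env
print(env.job_done())"
```

```text
the job is handed in; nothing more can be done
None
```

I set the silver beaker upright on the cork pad, about 1 mm from its centre, then pressed the red cap fully down (12 N) and saw it spring back up; the job is handed in at about 16 s, with no verdict returned.

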